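# Start a batch on the pendant press

### The arm

A 6-joint arm with a two-finger parallel gripper is mounted at the origin on the work surface. World frame = base frame: x ahead of the robot, y to its left, z up, the work surface at z = 0. Lengths are in m, angles in degrees, forces in N, time in s.
With the tool pointing down it reaches from about 0.3 to 0.75 m from the base axis. Payload 8.5 kg.
Tool frame: the origin (TCP) lies on the centre line of the jaws, within the pads' length; the fingertips stand 19 mm ahead of it and the grasp point (between the pads) is the TCP; z points along the fingers, x is the direction in which the jaws open and shut, and the axes are right-handed (so a half turn about z gives the same grasp; the last joint's range is limited). The gripper opens to 85 mm and grips with 20 to 120 N. Pads are 22 mm wide; open, the fingers measure 114 mm over their backs; the gripper's body (76 mm by 85 mm) begins 54 mm behind the grasp point. The pads swing forward as they close: fully open they stand 13 mm farther back than shut.
Start: joints at [-85.846, 21.807, 74.336, -0, 83.858, -12.336], TCP at [0.156, -0.527, 0.25] pointing down, gripper open.
Joint ranges: [-178.18, 178.18], [-50.72, 133.34], [12.68, 142.11], [-81.47, 261.47], [9.98, 163.14], [-165.26, 165.26]. Speed limits (degrees/s): [136.94, 136.94, 180, 180, 180, 180].

### API

Orientations are given as a 3x3 rotation matrix whose columns are the frame's x, y, z axes.
In Python, from rig import env, cams, order gives the robot as it stands.
- The arm moves only by the tool step_arm, never from a script. Its argument "steps" is a list of rows, each an object with "xyz": the shift along the tool's x, y, z normalised to -1 to 1, where 1 is 0.04 m, a list of three; "turn": the turn, a rotation vector about the tool's x, y, z normalised to -1 to 1, where 1 is 0.08 rad, a list of three; "gripper": the gripper command: -1 is shut, 1 is fully open, values between are in proportion. A call has 1 to 20 rows; each row shifts and turns the commanded pose from where the row before left it, along the tool's axes as they then stand; what a row does not reach is not made up. A row lasts 1/12 s, in which the tool goes at most 41.7 mm and 7.16 degrees, less where a joint would pass 70% of its speed; a pose out of reach is approached as far as the arm can. A call with a number of a shift or a turn outside -1 to 1 is refused whole. A call with a gripper value outside its range is refused whole. The fingers move at their own pace and stop on an object; "squeeze" is the grip in N (left out, the last holds). Time passes only in rows, so rows that do not move let the fingers close. It gives the time, the measured TCP pose, the force and the opening at its end, in the units of the state.
- env.observe(): the state, without advancing time (a new reading comes with each control period).
- cams.get_image(name): name is "side" or "top"; returns (picture, depth): 384x512x3 uint8, red, green, blue; 384x512 float32, m along the optical axis (not along the pixel's ray), 0 where there is no reading.
- cams.camera_info(name): a dict with "fx", "fy", "cx", "cy" (pixels), "extrinsics" (4x4, takes a point from camera to world coordinates). Camera axes: x right, y down, z forward; pixel columns grow to the right and rows downward; lengths in m; the calibration is good to about 2 mm. A picture is of the moment at which its call begins. camera_info takes no time and is no camera call.
- order.close_job(): hands the job in, once; it reports no verdict.
The state is a dict: "time_s": time; "q": joint angles; "qvel": joint speeds; "joint_efforts": joint torques, N m; "position": TCP position; "tool_rot": TCP orientation; "ft_force": force on the tool from outside, world axes, zero at the start; "wrist_torque": the same for the moment, N m; "grip_width": finger opening in m.
Only numpy, scipy, OpenCV 4.12 (cv2) and the standard library are available. Lean on these libraries where they do the work, as an engineer would, in place of code of your own. Each camera call takes 0.05 s, during which the arm holds its last target. There are 200 camera calls.

### The job

Start a new batch on the pendant bonding press: first turn the batch counter's knob anticlockwise back to its zero stop. Then flip the press's safety catch right over sideways, away from the lever, and after that take the lever's black cross grip in the gripper's fingers, pull it all the way over towards the robot to its stop and keep it there: finish while still holding the lever at its stop against its spring. Leave the bottles, cups, vials and stirring paddle standing where they are.

Things in the scene. Friction and masses are not known exactly. Their poses are not given: they have to be found in the camera images.
- press: Grey bench press bolted down; base plate 170 x 270 x 16 mm, reaching from x = -70 to 100 mm and y = -80 to 190 mm in its frame. Origin on the table straight below the lever's hinge; its x axis points away from the operator (roughly away from the robot), y to the left, z up. In its frame the lever moves in the plane y = 0, the column and head (top 185 mm above the table) fill y = 90 to 160 mm, and the catch stands at y = -60 mm.
- lever_hinge (a point): Centre of the lever's hinge, 60 mm above the table, fixed to the press; axes as the press's.
- lever_grip (a point): Centre of the lever's black cross grip: a cylinder 40 mm long, 30 mm in diameter, its axis along the press's y and its flat ends facing press +y and -y, at the top of a 14 mm steel shaft, 170 mm from the hinge. About 200 mm high at the start. Moves with the lever: its x and z axes tip with it.
- lever (a joint): Lever angle, rad. 0 = rest, shaft leaning 0.6 rad from upright away from the operator (to press +x). Grows as the grip is pulled over the top to press -x; stop at 1.0: leaning 0.4 rad to press -x, grip 217 mm high. A spring returns it to 0 when let go: about 3 N at the grip at 0, 9 N at 1.0. With the catch up, the catch's bar blocks it at about 0.1 rad (0.2 if forced).
- catch_hinge (a point): Centre of the safety catch's hinge, 45 mm above the table, at x = -16 mm, y = -60 mm in the press's frame; the hinge axis is the press's x. Fixed to the press; axes as the press's.
- catch_grip (a point): Centre of the catch's black end: a cylinder 24 mm in diameter, 22 mm long, axis and flat ends along press x, 110 mm from the catch's hinge on a flat upright steel arm (10 x 14 mm). From the arm, 58 mm from the hinge, a 12 mm round bar reaches 80 mm to press +y, close in front of a lug on the lever's hub. Height of the black end: 155 mm when up, 45 mm when flipped over. Moves with the catch.
- catch (a joint): Angle of the safety catch, rad. 0 = upright, guarding the lever; grows as it is flipped over sideways, away from the lever (towards press -y); stop at 1.57, lying level with its bar pointing up. A little friction (about 0.6 N at the black end) keeps it where it is put.
- counter: Grey box 100 x 100 x 40 mm fixed on the table to the left or right of the press, with the batch counter's knob on top. Origin under its centre.
- tally_grip (a point): Centre of the counter's knob grip, on the knob's upright axis, 77 mm above the table: a black upright bar 42 mm long (along this point's x, which turns with the knob), 14 mm thick (its y) and 32 mm tall, its top 7 mm above this point; below it a round 44 mm disc whose top is 23 mm below this point.
- tally (a joint): Angle of the counter's knob, rad: 0 = zero stop; grows clockwise seen from above, to 2.6. Turn anticlockwise to go back to zero. Friction about 0.05 N m; it stays where it is left. At 0 the white mark on the bar points along the counter's -x, to the widest tick.
- rack: Bystander: wooden block 90 x 130 mm with five little vials, 66 mm high, fixed, on the other side of the press from the counter.
- squeeze: Bystander: white squeeze bottle with a nozzle, 60 mm across, 173 mm high; origin under its centre.
- ink: Bystander: amber ink bottle, 48 mm across, 120 mm high; origin under its centre.
- vial_a: Bystander: small capped vial, 26 mm across, 45 mm high; origin under its centre.
- vial_b: Bystander: another such vial.
- cup_a: Bystander: clear mixing cup, 76 mm across, 45 mm high; origin under its centre.
- cup_b: Bystander: white mixing cup, 76 mm across, 45 mm high; origin under its centre.
- paddle: Bystander: flat wooden stirring paddle 140 x 18 x 5 mm lying on the table; origin under its centre.
Mind the look-alikes: they are no part of the job. There is more than one size of the counter; the job needs the largest.

How it is judged:
By the outcome, as a careful person would: the job done as asked, in the order asked, and still so for the second after the job is handed in, while the arm keeps its last pose, push and grip.
It also fails if it takes over 72 s, if anything falls off the work surface, if the arm or the gripper's body presses on something with over 40 N, if the wrist force passes 120 N, or if a joint passes its speed limit or range.

## Working session

There is one attempt and no reset: what is moved stays moved. The work goes in short steps, Python scripts to look and compute and a tool call to move; the robot and the scene stay as the last step left them, time stands still between calls to the robot, and variables do not carry over. Pictures are saved under pics/ and viewed, about 8 in all and at most 12, crops included, and the job is handed in when it is done.

Besides the shell and the picture viewer there is one more tool, called as name(argument=value, ...) on one line, values as JSON. step_arm: Moves the arm, as the interface text tells. Scaled input: -1 to 1 covers 0.04 m each way for a shift and 0.08 rad each way for a turn. Its arguments: {"type":"object","properties":{"steps":{"type":"array"},"squeeze":{"type":"number"}},"required":["steps"]}

```bash
mkdir -p pics; ls; python3 - <<'E'
from rig import env,cams,order
import cv2,numpy as np
for n in("top","side"):
    im,d=cams.get_image(n); cv2.imwrite(f"pics/{n}0.png",im[:,:,::-1]); np.save(f"pics/{n}0.npy",d)
    i=cams.camera_info(n); print(n,i["fx"],i["cx"],i["cy"]); print(np.round(i["extrinsics"],3))
s=env.observe(); print(s["position"],np.round(s["tool_rot"],3),s["time_s"])
E
```

```text
pics
top 395.1808803068947 255.81876590707367 199.17058887266174
[[-1.000e-03 -9.930e-01  1.150e-01  4.100e-01]
 [-1.000e+00 -1.000e-03 -2.300e-02  2.200e-02]
 [ 2.300e-02 -1.150e-01 -9.930e-01  1.257e+00]
 [ 0.000e+00  0.000e+00  0.000e+00  1.000e+00]]
side 364.4029036152233 256.67633388844234 187.77712755095305
[[-0.97  -0.146  0.193  0.349]
 [-0.241  0.636 -0.733  0.71 ]
 [-0.016 -0.758 -0.652  0.771]
 [ 0.     0.     0.     1.   ]]
[ 0.15608778 -0.52714319  0.2497913 ] [[ 0.284 -0.959 -0.   ]
 [-0.959 -0.284  0.001]
 [-0.001 -0.    -1.   ]] 0.1
```

View pics/top0.png

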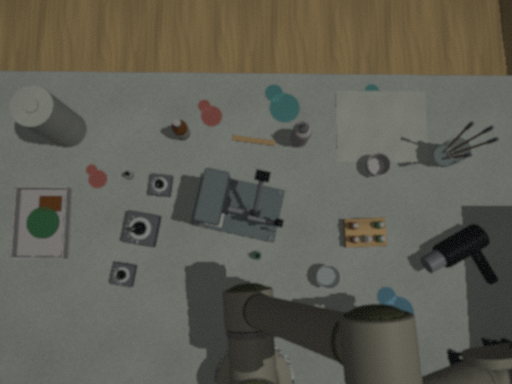

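View pics/side0.png

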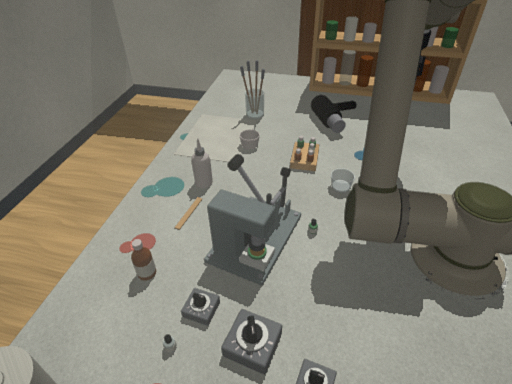

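Top view: the largest counter is at px (140,229), lever grip at (262,176), catch end at (279,223). Next I'll measure these using depth and look at an enlarged crop.

```bash
cat > h.py <<'E'
import numpy as np,cv2
from rig import env,cams,order
def info(n):
    i=cams.camera_info(n);return i,np.array(i["extrinsics"])
def cloud(n,d):
    i,E=info(n);v,u=np.mgrid[:d.shape[0],:d.shape[1]]
    P=np.stack([(u-i["cx"])/i["fx"]*d,(v-i["cy"])/i["fy"]*d,d],-1)
    return P@E[:3,:3].T+E[:3,3]
def onplane(n,u,v,z):
    i,E=info(n);r=E[:3,:3]@np.array([(u-i["cx"])/i["fx"],(v-i["cy"])/i["fy"],1])
    return E[:3,3]+r*(z-E[2,3])/r[2]
E
python3 - <<'E'
from h import *
a=cv2.imread("pics/top0.png");b=cv2.imread("pics/side0.png")
c=np.hstack([cv2.resize(a[195:265,100:170],(400,400),interpolation=2),cv2.resize(a[155:255,190:290],(400,400),interpolation=2)])
cv2.imwrite("pics/crop1.png",np.clip(c*1.6,0,255).astype(np.uint8))
for n,im in(("top",a),("side",b)):
    d=np.load(f"pics/{n}0.npy");P=cloud(n,d)
    g=im.max(2)
    for nm,lo,hi,box in (("knob",.065,.1,(.3,.62,.2,.5)),("box",.033,.047,(.3,.62,.2,.5)),("lever",.185,.23,(.4,.7,-.1,.12)),("head",.175,.19,(.3,.7,0,.25)),("catch",.13,.175,(.3,.47,-.1,.1)),("plate",.010,.022,(.3,.6,-.1,.25))):
        m=(P[...,2]>lo)&(P[...,2]<hi)&(P[...,0]>box[0])&(P[...,0]<box[1])&(P[...,1]>box[2])&(P[...,1]<box[3])&(d>0)
        k,l,s,ce=cv2.connectedComponentsWithStats(m.astype(np.uint8))
        for j in range(1,k):
            if s[j,4]<12: continue
            Q=P[l==j]; r=cv2.minAreaRect(Q[:,:2].astype(np.float32)*1000)
            print(n,nm,s[j,4],"px",ce[j].round(),"mean",Q.mean(0).round(3),"rect",np.round(r[0]),np.round(r[1]),round(r[2],1),"dark",np.median(g[l==j]))
E
```

```text
top knob 78 px [136. 228.] mean [0.46  0.347 0.081] rect [461. 348.] [14. 41.] 20.9 dark 26.0
top box 35 px [161. 185.] mean [0.595 0.288 0.037] rect [594. 286.] [17. 31.] 68.8 dark 44.0
top box 843 px [140. 228.] mean [0.46  0.347 0.04 ] rect [461. 349.] [100. 100.] 80.5 dark 71.0
top box 37 px [123. 274.] mean [0.323 0.395 0.037] rect [324. 396.] [31. 15.] 14.0 dark 46.0
top lever 20 px [214. 173.] mean [0.606 0.11  0.187] rect [606. 109.] [11. 22.] 2.6 dark 81.0
top lever 167 px [262. 176.] mean [ 0.593 -0.019  0.21 ] rect [594. -19.] [39. 32.] 78.1 dark 30.0
top lever 124 px [218. 186.] mean [0.569 0.1   0.186] rect [570. 101.] [39. 79.] 79.3 dark 82.0
top lever 16 px [215. 205.] mean [0.519 0.109 0.187] rect [518. 109.] [17. 12.] 12.2 dark 81.5
top lever 16 px [214. 216.] mean [0.487 0.109 0.186] rect [486. 110.] [19. 13.] 80.4 dark 81.0
top head 1378 px [211. 196.] mean [0.543 0.12  0.184] rect [544. 120.] [ 70. 150.] 77.7 dark 81.0
top catch 30 px [278. 225.] mean [ 0.465 -0.066  0.163] rect [466. -65.] [21. 11.] 78.4 dark 40.0
top catch 31 px [252. 285.] mean [0.301 0.008 0.1
[... 814 characters left out ...]
 dark 61.0
side lever 414 px [240. 200.] mean [0.551 0.105 0.186] rect [542.  98.] [ 43. 147.] 89.8 dark 124.0
side head 1447 px [241. 208.] mean [0.541 0.127 0.185] rect [543. 121.] [ 71. 149.] 77.7 dark 124.0
side catch 38 px [287. 172.] mean [ 0.465 -0.061  0.157] rect [465. -63.] [22.  7.] 79.6 dark 56.0
side catch 38 px [347. 203.] mean [0.302 0.02  0.152] rect [301.  22.] [ 3. 57.] 3.1 dark 49.5
side plate 17 px [253. 198.] mean [ 0.571 -0.089  0.017] rect [570. -88.] [12. 30.] 78.0 dark 135.0
side plate 1609 px [264. 247.] mean [0.493 0.087 0.017] rect [511.  56.] [271. 133.] 77.8 dark 85.0
side plate 29 px [312. 230.] mean [0.378 0.    0.016] rect [378.  -1.] [26. 13.] 3.0 dark 104.0
```

View pics/crop1.png

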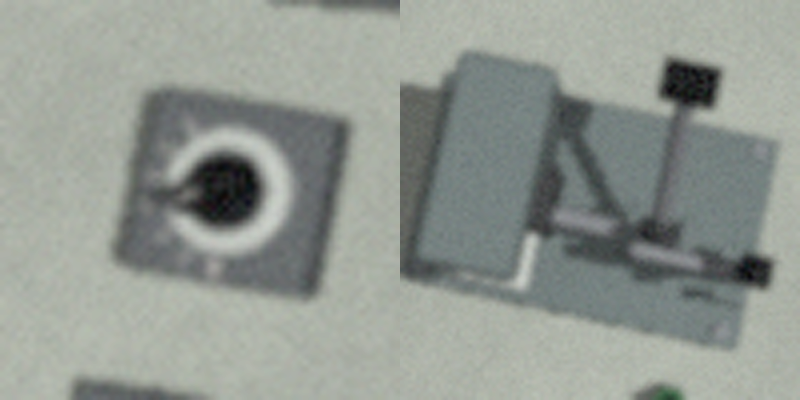

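Left crop: the knob's mark points to +y and the widest tick is at the bottom (-x), so tally is about 1.0 rad. Right crop: the lever grip is at top right and the catch end at lower right. My x bound cut off part of the catch end, so I'll redo that measurement and work out the moves to the knob.

```bash
cat >> h.py <<'E'
from scipy.spatial.transform import Rotation as R
yaw=np.deg2rad(-12.3);PX=np.array([np.cos(yaw),np.sin(yaw),0]);PY=np.array([-np.sin(yaw),np.cos(yaw),0])
H=np.array([.500,.0015,0])
def loc(p): p=np.asarray(p)-H; return np.stack([p@PX,p@PY,p[...,2]],-1)
def w(x,y,z): return H+x*PX+y*PY+np.array([0,0,z])
def down(jx):  # tool down, jaw axis at world angle jx deg
    c,s=np.cos(np.deg2rad(jx)),np.sin(np.deg2rad(jx)); return np.array([[c,s,0],[s,-c,0],[0,0,-1.]])
def plan(p,Rt,Pc=None,Rc=None):
    s=env.observe();Pc=np.array(s["position"]) if Pc is None else Pc;Rc=np.array(s["tool_rot"]) if Rc is None else Rc
    print("shift units(tool)",np.round(Rc.T@(np.asarray(p)-Pc)/.04,2),"turn units",np.round(R.from_matrix(Rc.T@Rt).as_rotvec()/.08,2))
def st():
    s=env.observe();print(s["time_s"],np.round(s["position"],4),"w",s["grip_width"],"F",np.round(s["ft_force"],1),"q",np.round(s["q"],0));print(np.round(s["tool_rot"],3))
E
python3 - <<'E'
from h import *
for n in("top","side"):
    d=np.load(f"pics/{n}0.npy");P=cloud(n,d);L=loc(P)
    m=(L[...,2]>.135)&(L[...,2]<.18)&(abs(L[...,0]+.02)<.05)&(abs(L[...,1]+.065)<.03)&(d>0)
    print(n,"catch",m.sum(),L[m].min(0).round(3),L[m].max(0).round(3),L[m].mean(0).round(3))
    m=(abs(L[...,2]-.016)<.004)&(abs(L[...,0])<.13)&(abs(L[...,1]-.05)<.17)&(d>0)
    print("plate",np.percentile(L[m],[1,99],axis=0).round(3)[:,:2])
    m=(L[...,2]>.175)&(abs(L[...,0]-.09)<.05)&(abs(L[...,1])<.05)&(d>0)
    print("lever",np.percentile(L[m],[1,99],axis=0).round(3))
    m=(L[...,2]>.175)&(L[...,1]>.05)&(L[...,1]<.2)&(abs(L[...,0])<.2)&(d>0)
    print("head",np.percentile(L[m],[1,99],axis=0).round(3))
    # obstacles
    m=(L[...,2]>.03)&(L[...,2]<.15)&(L[...,1]<-.09)&(L[...,1]>-.25)&(abs(L[...,0])<.15)&(d>0)
    print("obst -y",m.sum(),L[m].min(0).round(3) if m.any() else 0,L[m].max(0).round(3) if m.any() else 0)
s=env.observe()
plan([.461,.349,.2],down(22))
plan([.461,.349,.2],down(202))
E
```

```text
top catch 67 [-0.025 -0.083  0.151] [-0.003 -0.061  0.171] [-0.014 -0.072  0.163]
plate [[-0.067 -0.078]
 [ 0.1    0.188]]
lever [[ 0.077 -0.019  0.179]
 [ 0.112  0.02   0.218]]
head [[-0.056  0.091  0.178]
 [ 0.09   0.159  0.189]]
obst -y 21 [-0.148 -0.249  0.034] [-0.101 -0.224  0.051]
side catch 96 [-0.024 -0.082  0.136] [-0.001 -0.058  0.169] [-0.014 -0.067  0.157]
plate [[-0.067 -0.075]
 [ 0.099  0.19 ]]
lever [[ 0.076 -0.017  0.176]
 [ 0.112  0.021  0.217]]
head [[-0.056  0.093  0.176]
 [ 0.09   0.161  0.188]]
obst -y 57 [-0.15  -0.243  0.03 ] [-0.102 -0.222  0.047]
shift units(tool) [-18.84 -13.53   1.27] turn units [-2.000e-02  1.000e-02 -2.084e+01]
shift units(tool) [-18.84 -13.53   1.27] turn units [1.000e-02 1.000e-02 1.843e+01]
```

step_arm(steps=[{"xyz":[-0.8,-0.57,-0.08],"turn":[0,0,0],"gripper":1},{"xyz":[-0.8,-0.57,-0.08],"turn":[0,0,0],"gripper":1},{"xyz":[-0.8,-0.57,-0.08],"turn":[0,0,0],"gripper":1},{"xyz":[-0.8,-0.57,-0.08],"turn":[0,0,0],"gripper":1},{"xyz":[-0.8,-0.57,-0.08],"turn":[0,0,0],"gripper":1},{"xyz":[-0.8,-0.57,-0.08],"turn":[0,0,0],"gripper":1},{"xyz":[-0.8,-0.57,-0.08],"turn":[0,0,0],"gripper":1},{"xyz":[-0.8,-0.57,-0.08],"turn":[0,0,0],"gripper":1},{"xyz":[-0.8,-0.57,-0.08],"turn":[0,0,0],"gripper":1},{"xyz":[-0.8,-0.57,-0.08],"turn":[0,0,0],"gripper":1},{"xyz":[-0.8,-0.57,-0.08],"turn":[0,0,0],"gripper":1},{"xyz":[-0.8,-0.57,-0.08],"turn":[0,0,0],"gripper":1},{"xyz":[-0.8,-0.57,-0.08],"turn":[0,0,0],"gripper":1},{"xyz":[-0.8,-0.57,-0.08],"turn":[0,0,0],"gripper":1},{"xyz":[-0.8,-0.57,-0.08],"turn":[0,0,0],"gripper":1},{"xyz":[-0.8,-0.57,-0.08],"turn":[0,0,0],"gripper":1},{"xyz":[-0.8,-0.57,-0.08],"turn":[0,0,0],"gripper":1},{"xyz":[-0.8,-0.57,-0.08],"turn":[0,0,0],"gripper":1},{"xyz":[-0.8,-0.57,-0.08],"turn":[0,0,0],"gripper":1},{"xyz":[-0.8,-0.57,-0.08],"turn":[0,0,0],"gripper":1}])

```text
time_s: 1.77
position: [0.4116, 0.218, 0.3143]
tool_rot: [[0.284, -0.959, -0.0], [-0.959, -0.284, -0.0], [0.0, 0.0, -1.0]]
ft_force: [1.7, -2.6, 0.9]
grip_width: 0.0853
```

step_arm(steps=[{"xyz":[0,0,0],"turn":[0,0,-1],"gripper":1},{"xyz":[0,0,0],"turn":[0,0,-1],"gripper":1},{"xyz":[0,0,0],"turn":[0,0,-1],"gripper":1},{"xyz":[0,0,0],"turn":[0,0,-1],"gripper":1},{"xyz":[0,0,0],"turn":[0,0,-1],"gripper":1},{"xyz":[0,0,0],"turn":[0,0,-1],"gripper":1},{"xyz":[0,0,0],"turn":[0,0,-1],"gripper":1},{"xyz":[0,0,0],"turn":[0,0,-1],"gripper":1},{"xyz":[0,0,0],"turn":[0,0,-1],"gripper":1},{"xyz":[0,0,0],"turn":[0,0,-1],"gripper":1},{"xyz":[0,0,0],"turn":[0,0,-1],"gripper":1},{"xyz":[0,0,0],"turn":[0,0,-1],"gripper":1},{"xyz":[0,0,0],"turn":[0,0,-1],"gripper":1},{"xyz":[0,0,0],"turn":[0,0,-1],"gripper":1},{"xyz":[0,0,0],"turn":[0,0,-1],"gripper":1},{"xyz":[0,0,0],"turn":[0,0,-1],"gripper":1},{"xyz":[0,0,0],"turn":[0,0,-1],"gripper":1},{"xyz":[0,0,0],"turn":[0,0,-1],"gripper":1},{"xyz":[0,0,0],"turn":[0,0,-1],"gripper":1},{"xyz":[0,0,0],"turn":[0,0,-1],"gripper":1}])

```text
time_s: 3.43
position: [0.4115, 0.2157, 0.314]
tool_rot: [[0.949, 0.315, -0.001], [0.315, -0.949, -0.0], [-0.001, -0.0, -1.0]]
ft_force: [-0.8, 0.4, -0.2]
grip_width: 0.0852
```

```bash
python3 - <<'E'
from h import *
st();plan([.461,.349,.12],down(22))
E
```

```text
3.4333 [0.4115 0.2157 0.314 ] w 0.08518257052840329 F [-0.8  0.4 -0.2] q [13. 11. 80.  0. 90. -5.]
[[ 0.949  0.315 -0.001]
 [ 0.315 -0.949 -0.   ]
 [-0.001 -0.    -1.   ]]
shift units(tool) [ 2.23 -2.77  4.85] turn units [-0.    0.01 -0.79]
```

step_arm(steps=[{"xyz":[0.446,-0.554,0.5],"turn":[0,0,0],"gripper":1},{"xyz":[0.446,-0.554,0.5],"turn":[0,0,0],"gripper":1},{"xyz":[0.446,-0.554,0.5],"turn":[0,0,0],"gripper":1},{"xyz":[0.446,-0.554,0.5],"turn":[0,0,0],"gripper":1},{"xyz":[0.446,-0.554,0.5],"turn":[0,0,0],"gripper":1},{"xyz":[0,0,0.5],"turn":[0,0,-0.79],"gripper":1},{"xyz":[0,0,0.5],"turn":[0,0,0],"gripper":1},{"xyz":[0,0,0.5],"turn":[0,0,0],"gripper":1},{"xyz":[0,0,0.5],"turn":[0,0,0],"gripper":1},{"xyz":[0,0,0.5],"turn":[0,0,0],"gripper":1},{"xyz":[0,0,0.5],"turn":[0,0,0],"gripper":1},{"xyz":[0,0,0.35],"turn":[0,0,0],"gripper":1},{"xyz":[0,0,0],"turn":[0,0,0],"gripper":1},{"xyz":[0,0,0],"turn":[0,0,0],"gripper":1}])

```text
time_s: 4.6
position: [0.4617, 0.3488, 0.08]
tool_rot: [[0.929, 0.371, -0.001], [0.371, -0.929, -0.001], [-0.001, 0.0, -1.0]]
ft_force: [-0.3, 0.4, 0.4]
grip_width: 0.0856
```

step_arm(steps=[{"xyz":[0,0,0],"turn":[0,0,0],"gripper":-1},{"xyz":[0,0,0],"turn":[0,0,0],"gripper":-1},{"xyz":[0,0,0],"turn":[0,0,0],"gripper":-1},{"xyz":[0,0,0],"turn":[0,0,0],"gripper":-1},{"xyz":[0,0,0],"turn":[0,0,0],"gripper":-1},{"xyz":[0,0,0],"turn":[0,0,0],"gripper":-1},{"xyz":[0,0,0],"turn":[0,0,0],"gripper":-1},{"xyz":[0,0,0],"turn":[0,0,0],"gripper":-1},{"xyz":[0,0,0],"turn":[0,0,0],"gripper":-1},{"xyz":[0,0,0],"turn":[0,0,0],"gripper":-1}], squeeze=40)

```text
time_s: 5.43
position: [0.4613, 0.3487, 0.0808]
tool_rot: [[0.929, 0.371, -0.001], [0.371, -0.929, -0.0], [-0.001, 0.0, -1.0]]
ft_force: [-4.2, -1.6, 5.6]
grip_width: 0.0132
```

step_arm(steps=[{"xyz":[0,0,0],"turn":[0,0,-0.7],"gripper":-1},{"xyz":[0,0,0],"turn":[0,0,-0.7],"gripper":-1},{"xyz":[0,0,0],"turn":[0,0,-0.7],"gripper":-1},{"xyz":[0,0,0],"turn":[0,0,-0.7],"gripper":-1},{"xyz":[0,0,0],"turn":[0,0,-0.7],"gripper":-1},{"xyz":[0,0,0],"turn":[0,0,-0.7],"gripper":-1},{"xyz":[0,0,0],"turn":[0,0,-0.7],"gripper":-1},{"xyz":[0,0,0],"turn":[0,0,-0.7],"gripper":-1},{"xyz":[0,0,0],"turn":[0,0,-0.7],"gripper":-1},{"xyz":[0,0,0],"turn":[0,0,-0.7],"gripper":-1},{"xyz":[0,0,0],"turn":[0,0,-0.7],"gripper":-1},{"xyz":[0,0,0],"turn":[0,0,-0.7],"gripper":-1},{"xyz":[0,0,0],"turn":[0,0,-0.7],"gripper":-1},{"xyz":[0,0,0],"turn":[0,0,-0.7],"gripper":-1},{"xyz":[0,0,0],"turn":[0,0,-0.7],"gripper":-1},{"xyz":[0,0,0],"turn":[0,0,-0.7],"gripper":-1},{"xyz":[0,0,0],"turn":[0,0,-0.5],"gripper":-1},{"xyz":[0,0,0],"turn":[0,0,0],"gripper":-1}])

```text
time_s: 6.93
position: [0.4617, 0.3492, 0.0808]
tool_rot: [[0.25, 0.968, 0.0], [0.968, -0.25, 0.001], [0.001, -0.0, -1.0]]
ft_force: [-3.0, 1.9, 5.1]
grip_width: 0.0131
```

```bash
python3 - <<'E'
from h import *
st();s=env.observe();print(s["wrist_torque"],np.rad2deg(np.arctan2(s["tool_rot"][1][0],s["tool_rot"][0][0])))
E
```

```text
6.9333 [0.4617 0.3492 0.0808] w 0.013121258558606779 F [-3.   1.9  5.1] q [ 25.  34.  83.   0.  62. -50.]
[[ 0.25   0.968  0.   ]
 [ 0.968 -0.25   0.001]
 [ 0.001 -0.    -1.   ]]
[0.3439887  0.44729266 0.02143283] 75.49616575762009
```

step_arm(steps=[{"xyz":[0,0,0],"turn":[0,0,-0.3],"gripper":-1},{"xyz":[0,0,0],"turn":[0,0,-0.3],"gripper":-1},{"xyz":[0,0,0],"turn":[0,0,-0.3],"gripper":-1},{"xyz":[0,0,0],"turn":[0,0,-0.3],"gripper":-1},{"xyz":[0,0,0],"turn":[0,0,0],"gripper":-1}])

```text
time_s: 7.35
position: [0.4617, 0.3493, 0.0807]
tool_rot: [[0.158, 0.987, -0.0], [0.987, -0.158, 0.001], [0.001, -0.0, -1.0]]
ft_force: [-3.9, 1.7, 6.4]
grip_width: 0.0131
```

```bash
python3 - <<'E'
from h import *
s=env.observe();print(s["wrist_torque"],np.rad2deg(np.arctan2(s["tool_rot"][1][0],s["tool_rot"][0][0])))
E
```

```text
[ 0.42979042  0.56816005 -0.60921844] 80.88562951477749
```

step_arm(steps=[{"xyz":[0,0,0],"turn":[0,0,-0.3],"gripper":-1},{"xyz":[0,0,0],"turn":[0,0,-0.3],"gripper":-1},{"xyz":[0,0,0],"turn":[0,0,0],"gripper":-1}])

```text
time_s: 7.6
position: [0.462, 0.3492, 0.0808]
tool_rot: [[0.112, 0.994, 0.0], [0.994, -0.112, 0.002], [0.002, 0.0, -1.0]]
ft_force: [-3.3, 0.9, 6.6]
grip_width: 0.013
```

```bash
python3 - <<'E'
from h import *
s=env.observe();print(s["wrist_torque"],np.rad2deg(np.arctan2(s["tool_rot"][1][0],s["tool_rot"][0][0])))
E
```

```text
[ 0.32773066  0.47797405 -1.21190497] 83.54705074322253
```

Wrist torque about z went from 0.02 to -1.2 N m at about 81°, which matches the predicted zero of 80°, so the knob is at its stop. Next I'll release, lift and look.

step_arm(steps=[{"xyz":[0,0,0],"turn":[0,0,0],"gripper":1},{"xyz":[0,0,0],"turn":[0,0,0],"gripper":1},{"xyz":[0,0,0],"turn":[0,0,0],"gripper":1},{"xyz":[0,0,0],"turn":[0,0,0],"gripper":1},{"xyz":[0,0,0],"turn":[0,0,0],"gripper":1},{"xyz":[0,0,0],"turn":[0,0,0],"gripper":1},{"xyz":[0,0,0],"turn":[0,0,0],"gripper":1},{"xyz":[0,0,-0.5],"turn":[0,0,0],"gripper":1},{"xyz":[0,0,-0.9],"turn":[0,0,0],"gripper":1},{"xyz":[0,0,-0.9],"turn":[0,0,0],"gripper":1},{"xyz":[0,0,-0.9],"turn":[0,0,0],"gripper":1},{"xyz":[0,0,-0.9],"turn":[0,0,0],"gripper":1},{"xyz":[0,0,-0.9],"turn":[0,0,0],"gripper":1},{"xyz":[0,0,-0.9],"turn":[0,0,0],"gripper":1}])

```text
time_s: 8.77
position: [0.4615, 0.3487, 0.3183]
tool_rot: [[0.11, 0.994, 0.0], [0.994, -0.11, 0.0], [0.0, 0.0, -1.0]]
ft_force: [0.5, 0.3, -0.1]
grip_width: 0.0854
```

step_arm(steps=[{"xyz":[0,0,0],"turn":[0,0,1],"gripper":-1},{"xyz":[0,0,0],"turn":[0,0,1],"gripper":-1},{"xyz":[0,0,0],"turn":[0,0,1],"gripper":-1},{"xyz":[0,0,0],"turn":[0,0,1],"gripper":-1},{"xyz":[0,0,0],"turn":[0,0,1],"gripper":-1},{"xyz":[0,0,0],"turn":[0,0,1],"gripper":-1},{"xyz":[0,0,0],"turn":[0,0,1],"gripper":-1},{"xyz":[0,0,0],"turn":[0,0,1],"gripper":-1},{"xyz":[0,0,0],"turn":[0,0,1],"gripper":-1},{"xyz":[0,0,0],"turn":[0,0,1],"gripper":-1},{"xyz":[0,0,0],"turn":[0,0,1],"gripper":-1},{"xyz":[0,0,0],"turn":[0,0,1],"gripper":-1},{"xyz":[0,0,0],"turn":[0,0,1],"gripper":-1},{"xyz":[0,0,0],"turn":[0,0,1],"gripper":-1},{"xyz":[0,0,0],"turn":[0,0,1],"gripper":-1},{"xyz":[0,0,0],"turn":[0,0,1],"gripper":-1},{"xyz":[0,0,0],"turn":[0,0,1],"gripper":-1},{"xyz":[0,0,0],"turn":[0,0,1],"gripper":-1},{"xyz":[0,0,0],"turn":[0,0,1],"gripper":-1},{"xyz":[0,0,0],"turn":[0,0,1],"gripper":-1}])

```text
time_s: 10.43
position: [0.4618, 0.3488, 0.3163]
tool_rot: [[0.99, -0.143, -0.0], [-0.143, -0.99, -0.0], [-0.0, 0.0, -1.0]]
ft_force: [-0.2, -0.9, -0.2]
grip_width: 0.0001
```

```bash
python3 - <<'E'
from h import *
st();plan(w(-.015,-.025,.33),down(-12.3));plan(w(-.015,-.025,.154),down(-12.3))
n="side";im,d=cams.get_image(n);cv2.imwrite("pics/side1.png",im[:,:,::-1]);P=cloud(n,d)
m=(P[...,2]>.065)&(P[...,2]<.1)&(abs(P[...,0]-.461)<.06)&(abs(P[...,1]-.35)<.06)&(d>0)
print(m.sum(),cv2.minAreaRect(P[m][:,:2].astype(np.float32)*1000))
E
```

```text
10.4333 [0.4618 0.3488 0.3163] w 0.00011990786507484877 F [-0.2 -0.9 -0.2] q [25. 23. 62. -0. 95. 34.]
[[ 0.99  -0.143 -0.   ]
 [-0.143 -0.99  -0.   ]
 [-0.     0.    -1.   ]]
shift units(tool) [ 1.77  9.05 -0.34] turn units [0.   0.   0.89]
shift units(tool) [1.77 9.05 4.06] turn units [0.   0.   0.89]
215 ((460.85943603515625, 349.4699401855469), (14.528016090393066, 41.389102935791016), 80.2039794921875)
```

Knob axis is now at 170.2° against the expected 170.3°, so it's at zero. Next is the catch.

step_arm(steps=[{"xyz":[0,0,0],"turn":[0,0,0.89],"gripper":-1},{"xyz":[0.24,0.89,0],"turn":[0,0,0],"gripper":-1},{"xyz":[0.24,0.89,0],"turn":[0,0,0],"gripper":-1},{"xyz":[0.24,0.89,0],"turn":[0,0,0],"gripper":-1},{"xyz":[0.24,0.89,0],"turn":[0,0,0],"gripper":-1},{"xyz":[0.24,0.89,0],"turn":[0,0,0],"gripper":-1},{"xyz":[0.24,0.89,0],"turn":[0,0,0],"gripper":-1},{"xyz":[0.24,0.89,0],"turn":[0,0,0],"gripper":-1},{"xyz":[0.24,0.89,0],"turn":[0,0,0],"gripper":-1},{"xyz":[0.24,0.89,0],"turn":[0,0,0],"gripper":-1},{"xyz":[0.24,0.89,0],"turn":[0,0,0],"gripper":-1},{"xyz":[0,0,0],"turn":[0,0,0],"gripper":-1},{"xyz":[0,0,0.6],"turn":[0,0,0],"gripper":-1},{"xyz":[0,0,0.6],"turn":[0,0,0],"gripper":-1},{"xyz":[0,0,0.6],"turn":[0,0,0],"gripper":-1},{"xyz":[0,0,0.6],"turn":[0,0,0],"gripper":-1},{"xyz":[0,0,0.6],"turn":[0,0,0],"gripper":-1},{"xyz":[0,0,0.6],"turn":[0,0,0],"gripper":-1},{"xyz":[0,0,0.4],"turn":[0,0,0],"gripper":-1},{"xyz":[0,0,0],"turn":[0,0,0],"gripper":-1}])

```text
time_s: 12.15
position: [0.4798, -0.0188, 0.1536]
tool_rot: [[0.978, -0.208, -0.006], [-0.208, -0.978, 0.002], [-0.006, -0.0, -1.0]]
ft_force: [0.2, 0.3, -0.0]
grip_width: -0.0
```

```bash
python3 - <<'E'
from h import *
s=env.observe();print(loc(np.array(s["position"])),s["ft_force"])
E
```

```text
[-0.01538608 -0.02413679  0.15364531] [ 0.20328941  0.26148572 -0.03976254]
```

step_arm(steps=[{"xyz":[0,0.25,0.03],"turn":[0,0,0],"gripper":-1},{"xyz":[0,0.25,0.03],"turn":[0,0,0],"gripper":-1},{"xyz":[0,0.25,0.03],"turn":[0,0,0],"gripper":-1},{"xyz":[0,0.25,0.03],"turn":[0,0,0],"gripper":-1},{"xyz":[0,0.25,0.03],"turn":[0,0,0],"gripper":-1},{"xyz":[0,0.25,0.03],"turn":[0,0,0],"gripper":-1},{"xyz":[0,0.25,0.03],"turn":[0,0,0],"gripper":-1},{"xyz":[0,0.25,0.03],"turn":[0,0,0],"gripper":-1},{"xyz":[0,0.21,-0.04],"turn":[0,0,0],"gripper":-1},{"xyz":[0,0.21,-0.04],"turn":[0,0,0],"gripper":-1},{"xyz":[0,0.21,-0.04],"turn":[0,0,0],"gripper":-1},{"xyz":[0,0,0],"turn":[0,0,0],"gripper":-1}])

```text
time_s: 13.15
position: [0.4593, -0.1238, 0.152]
tool_rot: [[0.978, -0.211, 0.001], [-0.211, -0.978, -0.001], [0.001, 0.001, -1.0]]
ft_force: [0.6, 0.6, 0.2]
grip_width: -0.0004
```

step_arm(steps=[{"xyz":[0,0.125,0.14],"turn":[0,0,0],"gripper":-1},{"xyz":[0,0.125,0.14],"turn":[0,0,0],"gripper":-1},{"xyz":[0,0.125,0.14],"turn":[0,0,0],"gripper":-1},{"xyz":[0,0.125,0.14],"turn":[0,0,0],"gripper":-1},{"xyz":[0,0.06,0.165],"turn":[0,0,0],"gripper":-1},{"xyz":[0,0.06,0.165],"turn":[0,0,0],"gripper":-1},{"xyz":[0,0.06,0.165],"turn":[0,0,0],"gripper":-1},{"xyz":[0,0.06,0.165],"turn":[0,0,0],"gripper":-1},{"xyz":[0,0.06,0.165],"turn":[0,0,0],"gripper":-1},{"xyz":[0,0.06,0.12],"turn":[0,0,0],"gripper":-1},{"xyz":[0,0.06,0.12],"turn":[0,0,0],"gripper":-1},{"xyz":[0,0.06,0.12],"turn":[0,0,0],"gripper":-1},{"xyz":[0,0,0],"turn":[0,0,0],"gripper":-1}])

```text
time_s: 14.23
position: [0.4507, -0.1608, 0.0809]
tool_rot: [[0.978, -0.21, -0.001], [-0.21, -0.978, 0.001], [-0.001, -0.0, -1.0]]
ft_force: [-0.1, 0.6, -0.8]
grip_width: -0.0002
```

```bash
python3 - <<'E'
from h import *
s=env.observe();print(loc(np.array(s["position"])),s["ft_force"])
n="side";im,d=cams.get_image(n);cv2.imwrite("pics/side2.png",np.clip(cv2.resize(im[80:330,170:420,::-1],(600,600),interpolation=2)*1.2,0,255).astype(np.uint8))
E
```

```text
[-0.01362976 -0.16908946  0.08089589] [-0.11788641  0.58615079 -0.82914632]
```

View pics/side2.png

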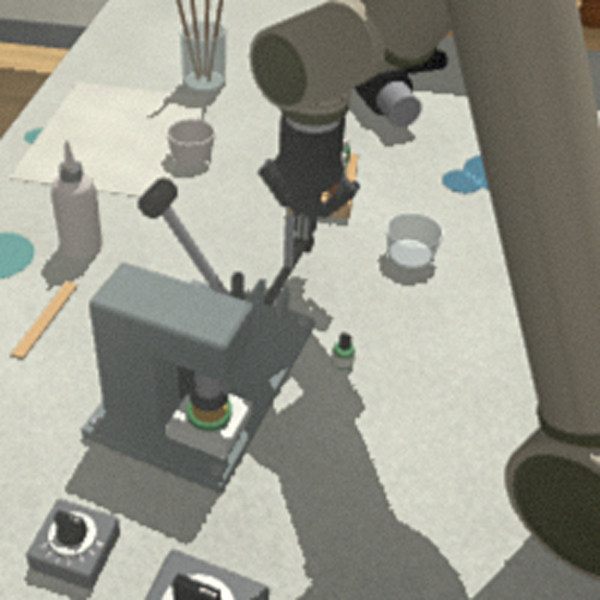

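The side view shows the catch arm nearly flat under the fingertips, px (270,300) to (305,240), with the lever still at rest. I'll press down a little further until it meets the stop.

step_arm(steps=[{"xyz":[0,0,0.08],"turn":[0,0,0],"gripper":-1},{"xyz":[0,0,0.08],"turn":[0,0,0],"gripper":-1},{"xyz":[0,0,0],"turn":[0,0,0],"gripper":-1}])

```text
time_s: 14.53
position: [0.4513, -0.1607, 0.0758]
tool_rot: [[0.978, -0.209, 0.001], [-0.209, -0.978, -0.001], [0.001, 0.001, -1.0]]
ft_force: [-1.1, 0.7, 7.5]
grip_width: 0.0001
```

step_arm(steps=[{"xyz":[0,0,0.04],"turn":[0,0,0],"gripper":-1},{"xyz":[0,0,0.04],"turn":[0,0,0],"gripper":-1},{"xyz":[0,0,0],"turn":[0,0,0],"gripper":-1}])

```text
time_s: 14.78
position: [0.4516, -0.1608, 0.075]
tool_rot: [[0.978, -0.209, 0.003], [-0.209, -0.978, -0.002], [0.003, 0.002, -1.0]]
ft_force: [-8.2, 3.9, 36.3]
grip_width: -0.0003
```

The stop was met at tip z = 56.5 mm (57 expected) with 36 N. I'll lift off and turn for the lever.

step_arm(steps=[{"xyz":[0,0,-0.3],"turn":[0,0,0],"gripper":-1},{"xyz":[0,0,-0.9],"turn":[0,0,0],"gripper":-1},{"xyz":[0,0,-0.9],"turn":[0,0,0],"gripper":-1},{"xyz":[0,0,-0.9],"turn":[0,0,0],"gripper":-1},{"xyz":[0,0,-0.9],"turn":[0,0,0],"gripper":-1},{"xyz":[0,0,-0.9],"turn":[0,0,0],"gripper":-1},{"xyz":[0,0,-0.9],"turn":[0,0,0],"gripper":-1},{"xyz":[0,0,-0.5],"turn":[0,0,0],"gripper":-1}])

```text
time_s: 15.45
position: [0.4513, -0.1606, 0.3242]
tool_rot: [[0.978, -0.209, 0.005], [-0.209, -0.978, -0.003], [0.005, 0.002, -1.0]]
ft_force: [-0.3, 0.3, 0.2]
grip_width: 0.0001
```

step_arm(steps=[{"xyz":[0,0,0],"turn":[0,0,-1],"gripper":1},{"xyz":[0,0,0],"turn":[0,0,-1],"gripper":1},{"xyz":[0,0,0],"turn":[0,0,-1],"gripper":1},{"xyz":[0,0,0],"turn":[0,0,-1],"gripper":1},{"xyz":[0,0,0],"turn":[0,0,-1],"gripper":1},{"xyz":[0,0,0],"turn":[0,0,-1],"gripper":1},{"xyz":[0,0,0],"turn":[0,0,-1],"gripper":1},{"xyz":[0,0,0],"turn":[0,0,-1],"gripper":1},{"xyz":[0,0,0],"turn":[0,0,-1],"gripper":1},{"xyz":[0,0,0],"turn":[0,0,-1],"gripper":1},{"xyz":[0,0,0],"turn":[0,0,-1],"gripper":1},{"xyz":[0,0,0],"turn":[0,0,-1],"gripper":1},{"xyz":[0,0,0],"turn":[0,0,-1],"gripper":1},{"xyz":[0,0,0],"turn":[0,0,-1],"gripper":1},{"xyz":[0,0,0],"turn":[0,0,-1],"gripper":1},{"xyz":[0,0,0],"turn":[0,0,-1],"gripper":1},{"xyz":[0,0,0],"turn":[0,0,-1],"gripper":1},{"xyz":[0,0,0],"turn":[0,0,-1],"gripper":1},{"xyz":[0,0,0],"turn":[0,0,-1],"gripper":1},{"xyz":[0,0,0],"turn":[0,0,-0.62],"gripper":1}])

```text
time_s: 17.12
position: [0.451, -0.1604, 0.32]
tool_rot: [[0.206, 0.978, -0.0], [0.978, -0.206, 0.0], [0.0, -0.0, -1.0]]
ft_force: [-1.0, 0.5, -0.0]
grip_width: 0.0856
```

```bash
python3 - <<'E'
from h import *
st();plan(w(.094,0,.2),down(77.7))
for n in("top","side"):
    im,d=cams.get_image(n);L=loc(cloud(n,d))
    for nm,lo,hi in (("catchend",(-.03,-.19,.03),(.0,-.145,.08)),("bar",(-.03,-.13,.075),(0,-.1,.14)),("lever",(.05,-.04,.175),(.13,.04,.23))):
        m=((L>lo)&(L<hi)).all(-1)&(d>0)
        print(n,nm,m.sum(),*(np.percentile(L[m],[2,98],axis=0).round(3) if m.any() else []))
E
```

```text
17.1167 [ 0.451  -0.1604  0.32  ] w 0.08557525943182326 F [-1.   0.5 -0. ] q [ -34.   12.   77.    0.   91. -112.]
[[ 0.206  0.978 -0.   ]
 [ 0.978 -0.206  0.   ]
 [ 0.    -0.    -1.   ]]
shift units(tool) [4.2  2.71 3.  ] turn units [-0.   -0.    0.08]
top catchend 7 [-0.017 -0.151  0.05 ] [-0.01  -0.146  0.055]
top bar 22 [-0.019 -0.121  0.077] [-0.009 -0.112  0.132]
top lever 181 [ 0.077 -0.018  0.178] [0.111 0.019 0.216]
side catchend 58 [-0.023 -0.178  0.042] [-0.003 -0.147  0.059]
side bar 66 [-0.018 -0.12   0.077] [-0.007 -0.11   0.132]
side lever 225 [ 0.078 -0.017  0.177] [0.111 0.022 0.217]
```

The catch is flat: black end at z about 45 mm and the bar upright at y = -115 mm. Now for the lever grip.

step_arm(steps=[{"xyz":[0.7,0.45,0],"turn":[0,0,0],"gripper":1},{"xyz":[0.7,0.45,0],"turn":[0,0,0],"gripper":1},{"xyz":[0.7,0.45,0],"turn":[0,0,0],"gripper":1},{"xyz":[0.7,0.45,0],"turn":[0,0,0],"gripper":1},{"xyz":[0.7,0.45,0],"turn":[0,0,0],"gripper":1},{"xyz":[0.7,0.46,0],"turn":[0,0,0.08],"gripper":1},{"xyz":[0,0,0],"turn":[0,0,0],"gripper":1},{"xyz":[0,0,0.5],"turn":[0,0,0],"gripper":1},{"xyz":[0,0,0.5],"turn":[0,0,0],"gripper":1},{"xyz":[0,0,0.5],"turn":[0,0,0],"gripper":1},{"xyz":[0,0,0.5],"turn":[0,0,0],"gripper":1},{"xyz":[0,0,0.5],"turn":[0,0,0],"gripper":1},{"xyz":[0,0,0.5],"turn":[0,0,0],"gripper":1},{"xyz":[0,0,0],"turn":[0,0,0],"gripper":1}])

```text
time_s: 18.38
position: [0.5907, -0.0191, 0.1964]
tool_rot: [[0.219, 0.976, -0.007], [0.976, -0.219, 0.002], [-0.0, -0.007, -1.0]]
ft_force: [-0.2, 0.4, -0.7]
grip_width: 0.0855
```

step_arm(steps=[{"xyz":[0,0,0],"turn":[0,0,0],"gripper":-1},{"xyz":[0,0,0],"turn":[0,0,0],"gripper":-1},{"xyz":[0,0,0],"turn":[0,0,0],"gripper":-1},{"xyz":[0,0,0],"turn":[0,0,0],"gripper":-1},{"xyz":[0,0,0],"turn":[0,0,0],"gripper":-1},{"xyz":[0,0,0],"turn":[0,0,0],"gripper":-1},{"xyz":[0,0,0],"turn":[0,0,0],"gripper":-1},{"xyz":[0,0,0],"turn":[0,0,0],"gripper":-1}], squeeze=60)

```text
time_s: 19.05
position: [0.593, -0.0183, 0.2019]
tool_rot: [[0.216, 0.976, 0.004], [0.976, -0.216, 0.001], [0.002, 0.003, -1.0]]
ft_force: [0.9, 4.9, 4.7]
grip_width: 0.0394
```

```bash
python3 - <<'E'
from h import *
st();s=env.observe();p=loc(np.array(s["position"]));print(p)
# lever rows: 16 steps of 1/16 rad, tool tilts along by f each
f=0.6;N=18;a=1.04/N;c=np.array([-.0,0,.06]);th=0;r=p-c
for k in range(N):
    b0,b1=a*k,a*(k+1)
    rot=lambda b:np.array([r[0]*np.cos(b)-r[2]*np.sin(b),r[0]*np.sin(b)+r[2]*np.cos(b)])
    d=rot(b1)-rot(b0); t=f*b0  # press x,z ; tool tilt t: y=(cos t, sin t), z=-( -sin t, cos t)
    print(k,np.round([(d[0]*np.cos(t)+d[1]*np.sin(t))/.04,(d[0]*np.sin(t)-d[1]*np.cos(t))/.04,-f*a/.08],3))
print(rot(1.0)+[0,.06])
E
```

```text
19.05 [ 0.593  -0.0183  0.2019] w 0.039434208334000236 F [0.9 4.9 4.7] q [-13.  28.  72.   0.  80. -91.]
[[ 0.216  0.976  0.004]
 [ 0.976 -0.216  0.001]
 [ 0.002  0.003 -1.   ]]
[0.09508019 0.0005043  0.20186316]
0 [-0.209 -0.131 -0.433]
1 [-0.212 -0.126 -0.433]
2 [-0.215 -0.122 -0.433]
3 [-0.217 -0.117 -0.433]
4 [-0.22  -0.112 -0.433]
5 [-0.223 -0.106 -0.433]
6 [-0.225 -0.101 -0.433]
7 [-0.227 -0.096 -0.433]
8 [-0.229 -0.091 -0.433]
9 [-0.231 -0.085 -0.433]
10 [-0.233 -0.08  -0.433]
11 [-0.235 -0.075 -0.433]
12 [-0.237 -0.069 -0.433]
13 [-0.238 -0.064 -0.433]
14 [-0.24  -0.058 -0.433]
15 [-0.241 -0.053 -0.433]
16 [-0.242 -0.047 -0.433]
17 [-0.243 -0.041 -0.433]
[-0.06800169  0.21665622]
```

step_arm(steps=[{"xyz":[0,-0.209,-0.131],"turn":[-0.433,0,0],"gripper":-1},{"xyz":[0,-0.212,-0.126],"turn":[-0.433,0,0],"gripper":-1},{"xyz":[0,-0.215,-0.122],"turn":[-0.433,0,0],"gripper":-1},{"xyz":[0,-0.217,-0.117],"turn":[-0.433,0,0],"gripper":-1},{"xyz":[0,-0.22,-0.112],"turn":[-0.433,0,0],"gripper":-1},{"xyz":[0,-0.223,-0.106],"turn":[-0.433,0,0],"gripper":-1},{"xyz":[0,-0.225,-0.101],"turn":[-0.433,0,0],"gripper":-1},{"xyz":[0,-0.227,-0.096],"turn":[-0.433,0,0],"gripper":-1},{"xyz":[0,0,0],"turn":[0,0,0],"gripper":-1}], squeeze=80)

```text
time_s: 19.8
position: [0.52, -0.0024, 0.2282]
tool_rot: [[0.216, 0.938, 0.271], [0.976, -0.208, -0.059], [0.001, 0.277, -0.961]]
ft_force: [8.0, 2.9, -9.9]
grip_width: 0.0395
```

step_arm(steps=[{"xyz":[0,-0.229,-0.091],"turn":[-0.433,0,0],"gripper":-1},{"xyz":[0,-0.231,-0.085],"turn":[-0.433,0,0],"gripper":-1},{"xyz":[0,-0.233,-0.08],"turn":[-0.433,0,0],"gripper":-1},{"xyz":[0,-0.235,-0.075],"turn":[-0.433,0,0],"gripper":-1},{"xyz":[0,-0.237,-0.069],"turn":[-0.433,0,0],"gripper":-1},{"xyz":[0,-0.238,-0.064],"turn":[-0.433,0,0],"gripper":-1},{"xyz":[0,-0.24,-0.058],"turn":[-0.433,0,0],"gripper":-1},{"xyz":[0,-0.241,-0.053],"turn":[-0.433,0,0],"gripper":-1},{"xyz":[0,0,0],"turn":[0,0,0],"gripper":-1}])

```text
time_s: 20.55
position: [0.4442, 0.014, 0.2193]
tool_rot: [[0.217, 0.829, 0.516], [0.976, -0.185, -0.114], [0.001, 0.528, -0.849]]
ft_force: [18.4, 1.3, -19.4]
grip_width: 0.0384
```

```bash
python3 - <<'E'
from h import *
st();s=env.observe();p=loc(np.array(s["position"]));print(p, np.hypot(p[0],p[2]-.06),"lever",.6-np.arctan2(p[0],p[2]-.06));F=np.array(s["ft_force"]);print(F@PX,F@PY,F[2])
E
```

```text
20.55 [0.4442 0.014  0.2193] w 0.03841447377427413 F [ 18.4   1.3 -19.4] q [-14.   3. 112.   1.  33. -92.]
[[ 0.217  0.829  0.516]
 [ 0.976 -0.185 -0.114]
 [ 0.001  0.528 -0.849]]
[-0.05717648  0.00033358  0.21929584] 0.16924631453571515 lever 0.9446103709587054
17.69391678052951 5.176911698266523 -19.39020923011017
```

step_arm(steps=[{"xyz":[0,-0.13,-0.02],"turn":[-0.2,0,0],"gripper":-1},{"xyz":[0,-0.12,-0.015],"turn":[-0.2,0,0],"gripper":-1},{"xyz":[0,0,0],"turn":[0,0,0],"gripper":-1}])

```text
time_s: 20.8
position: [0.4371, 0.0155, 0.2164]
tool_rot: [[0.217, 0.81, 0.544], [0.976, -0.181, -0.12], [0.001, 0.557, -0.83]]
ft_force: [18.7, 2.5, -14.6]
grip_width: 0.0386
```

```bash
cat >> h.py <<'E'
def lev():
    s=env.observe();p=loc(np.array(s["position"]));F=np.array(s["ft_force"]);print(p.round(4),np.hypot(p[0],p[2]-.06).round(4),"lever",.6-np.arctan2(p[0],p[2]-.06),"F",np.round([F@PX,F@PY,F[2]],1))
E
python3 -c "from h import *;lev()"
```

```text
[-0.0645  0.0003  0.2164] 0.1691 lever 0.991112143415698 F [ 17.8   6.5 -14.6]
```

step_arm(steps=[{"xyz":[0,-0.08,0],"turn":[0,0,0],"gripper":-1},{"xyz":[0,0,0],"turn":[0,0,0],"gripper":-1}])

```text
time_s: 20.97
position: [0.4356, 0.0158, 0.2157]
tool_rot: [[0.218, 0.809, 0.546], [0.976, -0.181, -0.121], [0.001, 0.559, -0.829]]
ft_force: [16.3, 3.2, -9.6]
grip_width: 0.0388
```

```bash
python3 -c "from h import *;lev()"
```

```text
[-0.066   0.0003  0.2157] 0.1691 lever 1.0008758746870936 F [15.2  6.6 -9.6]
```

step_arm(steps=[{"xyz":[0,-0.08,0.01],"turn":[0,0,0],"gripper":-1},{"xyz":[0,0,0],"turn":[0,0,0],"gripper":-1},{"xyz":[0,0,0],"turn":[0,0,0],"gripper":-1}])

```text
time_s: 21.22
position: [0.4344, 0.0161, 0.2151]
tool_rot: [[0.218, 0.807, 0.549], [0.976, -0.181, -0.122], [0.001, 0.563, -0.827]]
ft_force: [15.4, 2.6, -1.2]
grip_width: 0.0392
```

```bash
python3 -c "from h import *;lev()"
```

```text
[-0.0672  0.0003  0.2151] 0.169 lever 1.00882991916722 F [14.5  5.8 -1.2]
```

step_arm(steps=[{"xyz":[0,-0.06,0.01],"turn":[0,0,0],"gripper":-1},{"xyz":[0,0,0],"turn":[0,0,0],"gripper":-1},{"xyz":[0,0,0],"turn":[0,0,0],"gripper":-1}])

```text
time_s: 21.47
position: [0.4335, 0.0163, 0.2146]
tool_rot: [[0.218, 0.805, 0.552], [0.976, -0.18, -0.122], [0.001, 0.566, -0.825]]
ft_force: [11.7, 3.9, 6.0]
grip_width: 0.0388
```

```bash
python3 -c "from h import *;lev()"
```

```text
[-0.0681  0.0003  0.2146] 0.1689 lever 1.0148769833064935 F [10.6  6.3  6. ]
```

Force along the lever path stays near 12 N instead of climbing clearly, so I'll check the lever's pose in the pictures.

```bash
python3 - <<'E'
from h import *
ims=[]
for n,b in(("top",(150,270,200,320)),("side",(110,280,210,380))):
    im,d=cams.get_image(n);L=loc(cloud(n,d))
    c=im[b[0]:b[1],b[2]:b[3],::-1];ims.append(np.clip(cv2.resize(c,(400,400),interpolation=2)*1.5,0,255).astype(np.uint8))
    m=(abs(L[...,1])<.012)&(L[...,2]>.085)&(L[...,2]<.175)&(abs(L[...,0])<.1)&(d>0)
    Q=L[m];print(n,m.sum())
    for z in np.arange(.085,.18,.015):
        k=abs(Q[:,2]-z)<.0075
        if k.any(): print(z.round(3),k.sum(),Q[k][:,0].min().round(3),np.median(Q[k][:,0]).round(3),Q[k][:,0].max().round(3),np.median(Q[k][:,1]).round(3))
cv2.imwrite("pics/c3.png",np.hstack(ims))
E
```

```text
top 50
0.085 4 -0.004 -0.003 -0.002 -0.001
0.1 9 -0.011 -0.007 -0.005 0.0
0.115 6 -0.018 -0.014 -0.012 0.0
0.13 8 -0.022 -0.019 -0.016 -0.0
0.145 9 -0.031 -0.025 -0.021 0.001
0.16 8 -0.035 -0.031 -0.027 0.0
0.175 6 -0.038 -0.035 -0.033 -0.0
side 170
0.085 18 -0.05 -0.029 -0.019 0.005
0.1 48 -0.052 -0.037 -0.004 0.005
0.115 21 -0.025 -0.018 -0.009 0.006
0.13 24 -0.033 -0.024 -0.014 0.005
0.145 22 -0.037 -0.029 -0.023 0.006
0.16 25 -0.045 -0.035 -0.027 0.005
0.175 12 -0.047 -0.041 -0.032 0.005
```

View pics/c3.png

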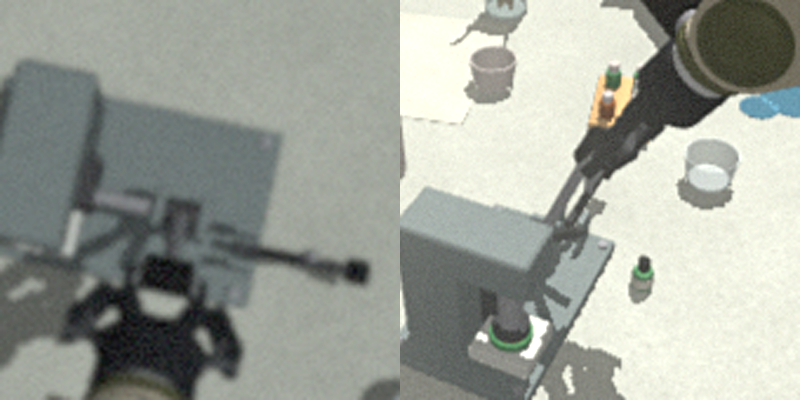

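step_arm(steps=[{"xyz":[0,-0.1,-0.02],"turn":[0,0,0],"gripper":-1},{"xyz":[0,0,0],"turn":[0,0,0],"gripper":-1},{"xyz":[0,0,0],"turn":[0,0,0],"gripper":-1}])

```text
time_s: 21.82
position: [0.4292, 0.0173, 0.2124]
tool_rot: [[0.218, 0.806, 0.551], [0.976, -0.181, -0.122], [0.001, 0.564, -0.826]]
ft_force: [10.4, 4.3, 5.4]
grip_width: 0.0387
```

```bash
python3 -c "from h import *;lev()"
```

```text
[-0.0726  0.0003  0.2124] 0.1688 lever 1.0442673449710935 F [9.3 6.4 5.4]
```

step_arm(steps=[{"xyz":[0,-0.1,-0.02],"turn":[0,0,0],"gripper":-1},{"xyz":[0,0,0],"turn":[0,0,0],"gripper":-1},{"xyz":[0,0,0],"turn":[0,0,0],"gripper":-1}], squeeze=100)

```text
time_s: 22.07
position: [0.4287, 0.0172, 0.2125]
tool_rot: [[0.219, 0.802, 0.556], [0.976, -0.181, -0.123], [0.002, 0.57, -0.822]]
ft_force: [34.5, 2.8, -5.1]
grip_width: 0.0382
```

```bash
python3 -c "from h import *;lev();s=env.observe();print(s['wrist_torque'])"
```

```text
[-7.300e-02  2.000e-04  2.125e-01] 0.1691 lever 1.0464033991606405 F [33.1 10.1 -5.1]
[ 0.85286712 -3.88041813  0.84581276]
```

Clear stop now: 4 mm commanded gave 0.5 mm of motion and the force jumped from 9 to 33 N. I'll hold, then do a final check.

step_arm(steps=[{"xyz":[0,0,0],"turn":[0,0,0],"gripper":-1},{"xyz":[0,0,0],"turn":[0,0,0],"gripper":-1},{"xyz":[0,0,0],"turn":[0,0,0],"gripper":-1},{"xyz":[0,0,0],"turn":[0,0,0],"gripper":-1},{"xyz":[0,0,0],"turn":[0,0,0],"gripper":-1},{"xyz":[0,0,0],"turn":[0,0,0],"gripper":-1},{"xyz":[0,0,0],"turn":[0,0,0],"gripper":-1},{"xyz":[0,0,0],"turn":[0,0,0],"gripper":-1},{"xyz":[0,0,0],"turn":[0,0,0],"gripper":-1},{"xyz":[0,0,0],"turn":[0,0,0],"gripper":-1}])

```text
time_s: 22.9
position: [0.4287, 0.0172, 0.2125]
tool_rot: [[0.219, 0.802, 0.556], [0.976, -0.181, -0.123], [0.002, 0.57, -0.822]]
ft_force: [33.8, 3.0, -5.5]
grip_width: 0.0382
```

```bash
python3 - <<'E'
from h import *
lev()
for n in("top","side"):
    im,d=cams.get_image(n);L=loc(cloud(n,d));P=cloud(n,d)
    m=(abs(L[...,1])<.012)&(L[...,2]>.105)&(L[...,2]<.18)&(L[...,0]>-.07)&(L[...,0]<0)&(d>0)
    print(n,m.sum(),"lean",np.arctan(np.polyfit(L[m][:,2],L[m][:,0],1)[0]))
    m=((L>(-.03,-.19,.03))&(L<(0,-.145,.08))).all(-1)&(d>0);print("catch end z",L[m][:,2].max() if m.any() else None)
    m=(P[...,2]>.065)&(P[...,2]<.1)&(abs(P[...,0]-.461)<.06)&(abs(P[...,1]-.35)<.06)&(d>0)
    print("knob",m.sum(),cv2.minAreaRect(P[m][:,:2].astype(np.float32)*1000)[2] if m.any() else 0)
    cv2.imwrite(f"pics/{n}9.png",im[:,:,::-1])
E
```

```text
[-7.300e-02  2.000e-04  2.125e-01] 0.1691 lever 1.046449416305019 F [32.4 10.1 -5.5]
top 48 lean -0.4012192152586481
catch end z 0.06236285673358233
knob 85 79.70279693603516
side 115 lean -0.39401537035254647
catch end z 0.04681301354795464
knob 219 79.36721801757812
```

View pics/side9.png

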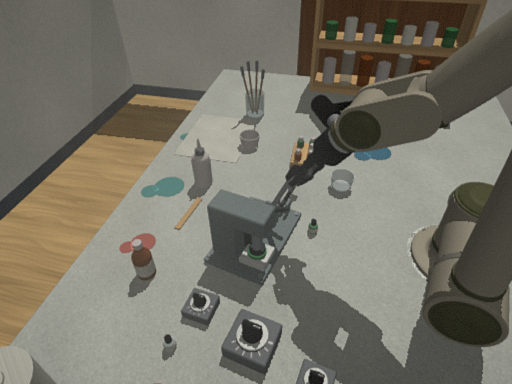

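The picture shows every bystander still standing where it was: bottles, cups, vials and paddle. The lever leans 0.40 rad towards the robot, which is its stop, the knob is at zero and the catch is flat. Handing in.

```bash
python3 -c "
from h import *
order.close_job()"
```

```text
the job is handed in; nothing more can be done
```

The job is done in the order asked and handed in at about 23 s, with the gripper still holding the lever at its stop.

- **Counter:** I turned the largest counter's knob anticlockwise until the torque rose to 1.2 N m at the stop. The bar then measured about 170° against a computed zero of 170.3°; the last two views read within 1° of that.
- **Catch:** I pushed it right over until it met its stop at 36 N, under the 40 N limit. Afterwards its black end lay at about 45 mm height with the bar upright.
- **Lever:** I gripped it by the ends of the cross grip, pulled it over and am holding it with a 100 N squeeze. The last 4 mm of commanded travel moved it only 0.5 mm and the force rose to 33 N, steady for the next 0.8 s. The shaft measures 0.39–0.40 rad of lean, and the stop is at 0.4.
- **Bystanders:** none of them looks moved in the final picture.

**Disagreement:** the gripper's position puts the lever at 1.046 rad rather than 1.0. I put this down to a few millimetres of error in my hinge estimate or in where the gripper holds the grip, because the shaft lean and the force both say it is at the stop.

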